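# Couple the stitching clamp to its ball stand

## Task

Fit the stitching clamp to the bench's ball stand ready for sewing: lower its socket over the ball and push it through the spring catch until it is fully home on the collar, never leaning on it with more than 30 N, then press the red latch lever all the way down and let go. The clamp must stand upright and locked on the stand, and the other things on the bench stay where they are.

Things in the scene. Friction and masses are not known exactly. Their poses are not given: they have to be found in the camera images.
- stitch_clamp: loose stitching clamp, 0.5 kg, standing upright: aluminium hitch socket (a round cup open below, 64 mm across, 69 mm high, with an 84 mm flange at its rim) and two upright wooden jaws on top. Origin: centre of the flat rim's underside, on the socket's axis; z up, x towards the lever. Home = rim flat on the stand's collar. May be fitted at any angle about the vertical.
- clamp_grip (a point): where to grip the clamp: on its axis, 128 mm above its origin, in the middle of the wooden jaws. The jaws rise from 69 to 159 mm above the origin, are together 40 mm thick along the clamp's x and 56 mm wide along y; grip across x. Bolt and wing nut lie lower, at 92 mm.
- socket_seat (a point): point in the socket, on its axis, 34 mm above the clamp's origin, where the ball's centre lies when home. The bore is 52.4 mm wide for the 50 mm ball; a bell mouth widens it to 64 mm at the rim, so it centres itself from about 4 mm off.
- socket_catch (a point): tip of one of two spring plungers in the bore, 30 mm above the clamp's origin, that snap out to grip the ball. They meet it when the clamp is about 17 mm above home. From there its weight (5 N) is not enough: it needs a further push, at most 6 to 14 N, easing slowly, all the way; let go half-way it stays up or leans over. Home is a hard stop, where the force rises steeply.
- latch_lever (a joint): latch lever on the clamp: 0 = open (sloping up and outward at 52 degrees; it starts at 0 to 0.1), 0.9 rad = fully down, level, locked. Its toe swings in under the ball: only with the clamp home does it go all the way, to a hard stop. Stiff hinge, 0.12 N m (2 to 3 N at the pad): stays where left. Can be pressed straight down near its end; over about 12 N at the stop tips the clamp.
- lever_hinge (a point): the lever's hinge pin, along the clamp's y axis, 38 mm out along the clamp's x and 46 mm above the clamp's origin
- lever_pad (a point): centre of the upper face of the red pad (28 x 22 mm, 8 mm thick) at the lever's outer end, 77 mm from the hinge; it moves with the lever. The lever points outward along the clamp's x and ends 87 mm from the hinge; its bar is 11 mm wide, 6 mm thick. Level, the pad's face is 50 mm above the clamp's origin.
- ball_stand: steel ball stand fixed to the bench: flange 110 mm across, sleeve 36 mm high, in it a column with a flat rubber-faced collar 84 mm across and, on a neck, a 50 mm ball. Origin: centre of the flange's underside, on the column's axis, z up. The column height is NOT measured: the collar's top lies 46 to 76 mm above the origin, the ball's centre 34 mm and its top 59 mm above the collar.
- spool: bystander: red thread spool, 42 mm wide, 40 mm high
- awl: bystander: awl with a wooden handle, lying, 150 mm long
- wax: bystander: yellow wax block 50 x 35 x 22 mm
- mallet: bystander: hammer with a wooden handle, lying, 260 mm long
- glue_jar: bystander: jar 68 mm wide, 85 mm high
- ice_bucket: bystander: steel bucket with lid and a dark leather band, 120 mm wide, 160 mm high
- steel_rule: bystander: steel rule 300 x 26 x 4 mm, lying flat
Things that resemble listed ones, but are neither listed nor needed, are in the scene too. What is shaped like the ball_stand but green is not meant.

How it is judged:
On the way:
1. the clamp's socket is down over the ball, upright, the lever still open (horizontal distance between stitch_clamp and ball_stand below 0.004 m and z of stitch_clamp in the frame of ball_stand between 0.043 and 0.079 m and angle between stitch_clamp's own z axis and vertical below 0.08 rad and value of joint latch_lever below 0.4 rad), for 0.2 s.
At the end, for the whole second after the job is handed in: the clamp stands released and at rest on the ball stand, its axis within 4 mm of the stand's, upright within 0.06 rad, its rim 43 to 79 mm above the bench, and the latch lever is down past 0.86 of its 0.9 rad (which, with the clamp upright, it can only be when home on the collar) (horizontal distance between stitch_clamp and ball_stand below 0.004 m and z of stitch_clamp in the frame of ball_stand between 0.043 and 0.079 m and angle between stitch_clamp's own z axis and vertical below 0.06 rad and value of joint latch_lever above 0.86 rad and linear speed of stitch_clamp below 0.02 m/s); the robot touches nothing.
It fails at once if the clamp presses on the ball stand with more than 60 N in all (a push of 30 N or more, the clamp's weight of 5 N and the catch's own squeeze of about 20 N added up) (contact force between stitch_clamp and ball_stand above 60 N).
It fails at once if a bystander is moved by more than 25 mm (distance of any of spool, awl, wax, mallet, glue_jar, ice_bucket, steel_rule from where it was at the start of the episode above 0.025 m).
It also fails if it takes over 64 s, if anything falls off the work surface, if the arm or the gripper's body presses on something with over 40 N, if the wrist force passes 120 N, or if a joint passes its speed limit or range.

## Robot

A 6-joint arm with a two-finger parallel gripper is mounted at the origin on the work surface. World frame = base frame: x ahead of the robot, y to its left, z up, the work surface at z = 0. Lengths are in m, angles in rad, forces in N, time in s.
With the tool pointing down it reaches from about 0.3 to 0.85 m from the base axis. Payload 5.4 kg.
Tool frame: the origin (TCP) lies on the centre line of the jaws, within the pads' length; the fingertips stand env.tip_reach ahead of it and the grasp point (between the pads) lies 3 mm ahead of it (env.tip_reach is the distance from the TCP to the fingertips, in m); z points along the fingers, y is the line along which they close (so a half turn about z gives the same grasp; the last joint's range is limited). The gripper opens to 85 mm and grips with 20 to 120 N. Pads are 22 mm wide; open, the fingers measure 114 mm over their backs; the gripper's body (76 mm by 85 mm) begins 54 mm behind the grasp point. The pads swing forward as they close: fully open they stand 13 mm farther back than shut.
Start: joints at [1.062, 0.158, 1.597, -0, 1.386, -0.21], TCP at [0.169, 0.55, 0.253] pointing down, gripper open.
Joint ranges: [-2.91, 2.91], [-0.94, 2.29], [0.18, 2.7], [-1.29, 4.43], [0.17, 2.64], [-3, 3]. Speed limits (rad/s): [2.57, 2.57, 3.14, 3.14, 3.14, 3.14].

## Interface

Orientations are given as a 3x3 rotation matrix whose columns are the frame's x, y, z axes.
In Python, from bench import env, optics gives the robot as it stands. Calls block until the motion is done:
- env.move_to(position, orientation): joint-space move of the TCP to a pose.
- env.line_to(position, rotation=None, vel=0.15, stop_force=None): straight line of the TCP; rotation=None keeps the orientation; vel is the mean speed in m/s. With stop_force (N) it stops when the force on the tool has changed by that much, and returns True; else False.
- env.set_joints(angles): joint-space move.
- env.set_gripper(opening, effort=None): finger opening in m; effort is the grip in N (None keeps the last); returns when the fingers have stopped.
- env.pause(seconds).
- env.inverse_kinematics(position, orientation): joint angles nearest the present ones, or None.
- env.get_state(): the state.
- optics.read_camera(name): name is "side" or "top"; returns a dict with "image" (400x640x3 uint8, red, green, blue), "fovy" (degrees; the focal length in pixels is half the picture's height over the tangent of half this angle, whatever the lens; pixels are square), "cx", "cy" (the principal point, pixels), "cam_to_world" (4x4, takes a point from camera to world coordinates). Camera axes: x right, y up, looking along -z (the intrinsics and any distortion apply to the point x, -y, -z); pixel columns grow to the right and rows downward; lengths in m; the calibration is good to about 2 mm. A picture is of the moment at which its call begins. There is no depth.
A pose or a line that the arm cannot do raises env.IKError and nothing moves.
- env.sign_off(): hands the job in; it is judged then, once.
The state is a dict: "time_s": time; "joints": joint angles; "qvel": joint speeds; "effort": joint torques, N m; "tcp_pos": TCP position; "tool_rot": TCP orientation; "ft_force": force on the tool from outside, world axes, zero at the start; "ft_torque": the same for the moment, N m; "grip_width": finger opening in m; "finger_force": force on a finger pad.
Only numpy, scipy, OpenCV 4.12 (cv2) and the standard library are available. Lean on these libraries where they do the work, as an engineer would, in place of code of your own. Each camera call takes 0.05 s, during which the arm holds its last target. There are 200 camera calls.

## Working session

There is one attempt and no reset: what is moved stays moved. The work goes in short steps, each a Python script; the robot and the scene stay as the last script left them, time stands still between calls to the robot, and variables do not carry over. Pictures are saved under pics/ and viewed, at most 10 in all, crops included, and the job is handed in when it is done.

```bash
ls; mkdir -p pics; python3 - <<'E'
from bench import env, optics
import cv2
for n in("side","top"):
    d=optics.read_camera(n); cv2.imwrite(f"pics/{n}0.png",d["image"][:,:,::-1])
    print(n,{k:v for k,v in d.items() if k!="image"})
s=env.get_state(); print(s["time_s"],s["ft_force"],env.tip_reach)
E
```

```text
pics
side {'fovy': 55.3372308541033, 'cx': 319.24546298605765, 'cy': 198.89711245595026, 'cam_to_world': array([[-0.84633009,  0.33236564, -0.41624327,  0.15294817],
       [-0.53260288, -0.51671174,  0.67033063,  0.60325557],
       [ 0.00771709,  0.78901335,  0.61432759,  0.69475794],
       [ 0.        ,  0.        ,  0.        ,  1.        ]])}
top {'fovy': 56.107767734692125, 'cx': 317.4840567088912, 'cy': 199.92614444825566, 'cam_to_world': array([[-0.03940049,  0.97719096, -0.20867543,  0.35323097],
       [-0.99922072, -0.03902444,  0.00592045, -0.0382119 ],
       [-0.00235803,  0.20874608,  0.97796703,  1.06018377],
       [ 0.        ,  0.        ,  0.        ,  1.        ]])}
0.1 [ 0.0727206  -0.39870381 -0.17393892] 0.022
```

View pics/side0.png

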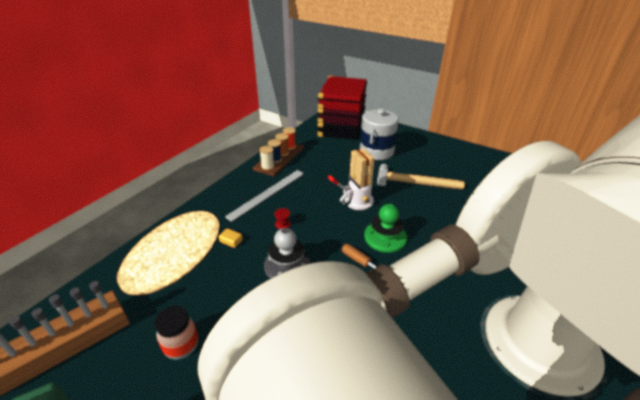

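View pics/top0.png

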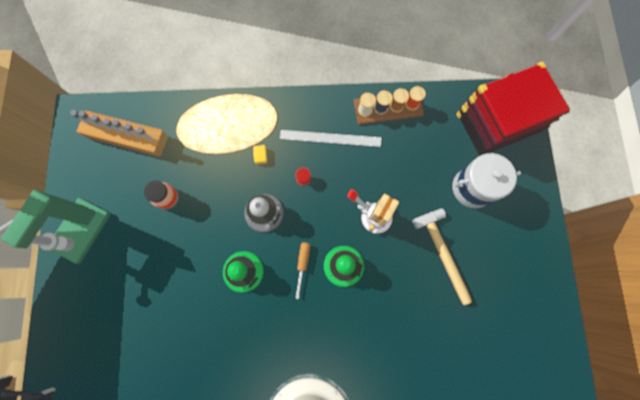

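Top view: the grey stand's ball is near (261,206), the clamp at (377,215) with its red pad at (352,195), and two green decoys at (242,270) and (344,265). Side view: ball (286,240), clamp (360,185), pad (333,179). I'll enlarge both areas.

```bash
python3 - <<'E'
import cv2
a=cv2.imread("pics/top0.png")[160:260,230:420]; b=cv2.imread("pics/side0.png")[140:285,250:410]
cv2.imwrite("pics/topc.png",cv2.resize(a,None,fx=4,fy=4,interpolation=cv2.INTER_CUBIC))
cv2.imwrite("pics/sidec.png",cv2.resize(b,None,fx=4,fy=4,interpolation=cv2.INTER_CUBIC))
E
```

```text
(no output)
```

View pics/topc.png

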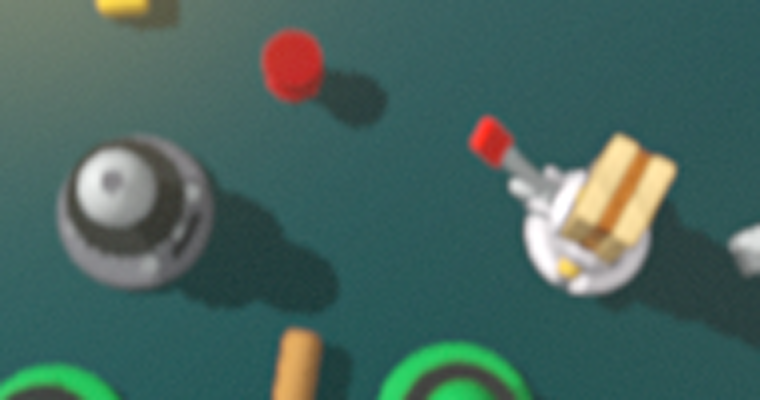

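View pics/sidec.png

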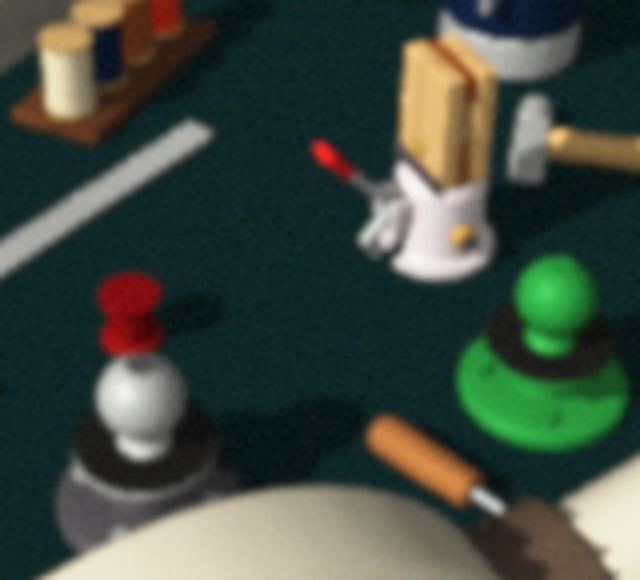

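Crops (4×): in the top crop the ball centre is at (116,187), stand flange (136,212), pad (490,141), and jaw-top corners (620,133), (677,165), (633,243), (570,207). In the side crop the ball is at (141,396), pad (331,158), and jaw-top corners (402,42), (440,36), (497,72), (460,80). Next I triangulate these and compare with the given sizes.

```bash
cat > h.py <<'E'
import numpy as np
from bench import env, optics
C={"side":(55.3372308541033,319.2455,198.8971,np.array([[-0.84633009,0.33236564,-0.41624327,0.15294817],[-0.53260288,-0.51671174,0.67033063,0.60325557],[0.00771709,0.78901335,0.61432759,0.69475794]])),
"top":(56.107767734692125,317.48406,199.92614,np.array([[-0.03940049,0.97719096,-0.20867543,0.35323097],[-0.99922072,-0.03902444,0.00592045,-0.0382119],[-0.00235803,0.20874608,0.97796703,1.06018377]]))}
def ray(n,p):
    fv,cx,cy,T=C[n]; f=200/np.tan(np.radians(fv/2))
    d=T[:,:3]@np.array([(p[0]-cx)/f,-(p[1]-cy)/f,-1]); return T[:,3],d/np.linalg.norm(d)
def plane(n,p,z):
    o,d=ray(n,p); return o+d*(z-o[2])/d[2]
def tri(pt,ps):
    (a,u),(b,v)=ray("top",pt),ray("side",ps)
    t=np.linalg.lstsq(np.c_[u,-v],b-a,rcond=None)[0]; P,Q=a+u*t[0],b+v*t[1]
    return (P+Q)/2,np.linalg.norm(P-Q)
E
python3 - <<'E'
from h import *
np.set_printoptions(precision=4,suppress=True)
T=lambda x,y:(230+(x+.5)/4-.5,160+(y+.5)/4-.5); S=lambda x,y:(250+(x+.5)/4-.5,140+(y+.5)/4-.5)
for k,a,b in [("ball",(116,187),(141,396)),("pad",(490,141),(331,158)),("A",(620,133),(402,42)),("B",(677,165),(440,36)),("C",(633,243),(497,72)),("D",(570,207),(460,80))]:
    print(k,*tri(T(*a),S(*b)))
print("flange z0",plane("top",T(136,212),.005),"clamp flange",plane("top",T(587,233),.006), "side clampflange",plane("side",S(442,248),.006))
print("jawtop",plane("top",T(624.5,187),.159),plane("side",S(450,57),.159))
for p in[(280,134),(381,142)]: print("rule",plane("top",p,.004))
E
```

```text
ball [0.5489 0.1114 0.0916] 0.00032802694921433347
pad [ 0.5684 -0.1345  0.1039] 0.002642587122362382
A [ 0.5578 -0.2088  0.1607] 0.003102636052436416
B [ 0.5414 -0.2426  0.1532] 0.010609383509931432
C [ 0.4887 -0.2122  0.1585] 0.0011757241911103124
D [ 0.5052 -0.1762  0.167 ] 0.010654325065565719
flange z0 [0.5475 0.1105 0.005 ] clamp flange [ 0.5194 -0.2098  0.006 ] side clampflange [ 0.5125 -0.2018  0.006 ]
jawtop [ 0.5227 -0.2098  0.159 ] [ 0.524  -0.2114  0.159 ]
rule [0.7845 0.0595 0.004 ]
rule [ 0.7471 -0.2403  0.004 ]
```

```bash
cat >> h.py <<'E'
def R(yaw): # tool down, y axis at yaw
    y=np.array([np.cos(yaw),np.sin(yaw),0]); z=np.array([0,0,-1.]); return np.c_[np.cross(y,z),y,z]
def st():
    s=env.get_state(); print("t",round(s["time_s"],2),"tcp",np.round(s["tcp_pos"],4),"F",np.round(s["ft_force"],1),"M",np.round(s["ft_torque"],2),"w",round(s["grip_width"],4),"ff",s["finger_force"]); return s
E
python3 - <<'E'
from h import *
import cv2
p=np.array([.5222,-.2100,.131]); 
for yaw in (np.radians(59),np.radians(59-180)):
    for q in ([*p[:2],.25],p,[.5485,.111,.28]): print(np.degrees(yaw),env.inverse_kinematics(np.array(q),R(yaw)))
js=[env.inverse_kinematics(np.array([*p[:2],.25]),R(np.radians(a))) for a in (59,-121)]
yaw=np.radians(59) if js[1] is None or (js[0] is not None and abs(js[0][5])<abs(js[1][5])) else np.radians(-121)
print("yaw",yaw)
env.move_to(np.array([.45,.25,.30]),R(yaw))
env.move_to(np.array([*p[:2],.25]),R(yaw)); st()
print(env.line_to(p,vel=.1,stop_force=6)); st()
env.set_gripper(0.03,80); s=st()
E
```

```text
59.00000000000001 [-5.97024402e-01  1.29563463e-01  1.63561077e+00 -4.44089210e-16
  1.37641842e+00 -1.62676866e+00]
59.00000000000001 [-5.97024402e-01  2.52781747e-01  1.74204237e+00 -4.44089210e-16
  1.14676854e+00 -1.62676866e+00]
59.00000000000001 [-1.62535169e-02  1.01177660e-01  1.60697504e+00 -4.44089210e-16
  1.43343995e+00 -1.04599778e+00]
-121.0 [-5.97024402e-01  1.29563463e-01  1.63561077e+00 -4.44089210e-16
  1.37641842e+00  1.51482399e+00]
-121.0 [-5.97024402e-01  2.52781747e-01  1.74204237e+00 -4.44089210e-16
  1.14676854e+00  1.51482399e+00]
-121.0 [-1.62535169e-02  1.01177660e-01  1.60697504e+00 -4.44089210e-16
  1.43343995e+00  2.09559488e+00]
yaw -2.111848394913139
t 4.03 tcp [ 0.5225 -0.209   0.2502] F [ 0.8  0.6 -0. ] M [-0.    0.07 -0.03] w 0.0855 ff 0.0
False
t 5.37 tcp [ 0.5227 -0.2103  0.1319] F [-0.3  0.  -0.6] M [ 0.    0.02 -0.  ] w 0.0857 ff 0.0
t 5.86 tcp [ 0.5225 -0.2104  0.1315] F [-0.3 -0.6  2.9] M [-0.11  0.05 -0.01] w 0.0391 ff 81.44862413406372
```

The fingers closed to 39 mm, which matches the jaws. Next I lift, carry the clamp above the ball, and look.

```bash
python3 - <<'E'
from h import *
import cv2
Y=-2.111848394913139
env.line_to(np.array([.5222,-.2100,.285]),vel=.12); st()
env.move_to(np.array([.5485,.111,.285]),R(Y)); env.pause(.5); st()
im=[]
for n,(x,y) in (("side",(220,150)),("top",(190,120))):
    d=optics.read_camera(n)["image"][:,:,::-1]; cv2.imwrite(f"pics/{n}1.png",d)
    im.append(cv2.resize(d[y:y+150,x:x+130],None,fx=3,fy=3,interpolation=cv2.INTER_CUBIC))
cv2.imwrite("pics/c1.png",np.hstack(im))
E
```

```text
t 7.29 tcp [ 0.5218 -0.2097  0.2838] F [-0.2 -0.8 -5.8] M [-0.02  0.05 -0.07] w 0.0395 ff 80.63567519187927
t 9.02 tcp [0.5485 0.1108 0.285 ] F [-0.7 -0.3 -4.8] M [-0.06  0.02 -0.02] w 0.0393 ff 80.66190004348755
```

View pics/c1.png

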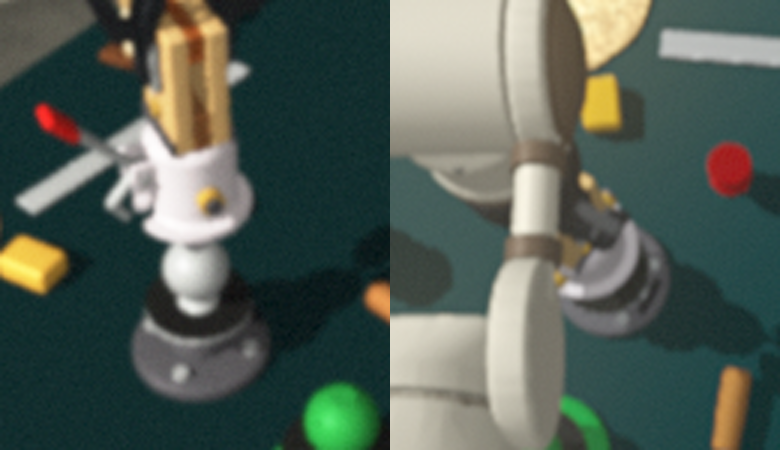

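In the side half, the rim's right edge is at crop (253,200) and the ball is centred at (196,268), with the clamp upright above it. In the top half the arm hides the clamp, apart from the rim's lower-right arc. A quick numeric check of the offset follows.

```bash
python3 - <<'E'
from h import *
import cv2
def proj(n,P):
    fv,cx,cy,T=C[n]; f=200/np.tan(np.radians(fv/2)); c=(np.atleast_2d(P)-T[:,3])@T[:,:3]
    return np.c_[cx-f*c[:,0]/c[:,2],cy+f*c[:,1]/c[:,2]]
t=np.linspace(0,6.28,200); rim=np.c_[.5485+.042*np.cos(t),.1108+.042*np.sin(t),0*t+.157]
for n,(x0,y0) in (("side",(220,150)),("top",(190,120))):
    im=cv2.imread(f"pics/{n}1.png")
    q=proj(n,rim); print(n,"pred rim crop extents",((q.min(0)-[x0,y0])*3).round(),((q.max(0)-[x0,y0])*3).round()+ (390 if n=="top" else 0))
    b=proj(n,[.5485,.111,.0916]); print("pred ball crop",(b-[x0,y0])*3, "flange",(proj(n,[.5485,.111,.0])-[x0,y0])*3)
    hsv=cv2.cvtColor(im,cv2.COLOR_BGR2HSV)
    if n=="side":
        for y in range(205,225,3): # rows through rim
            row=im[y,255:320].astype(int).sum(1); print(y, np.where(row>380)[0][[0,-1]]+255)
        for y in range(234,246,3):
            row=im[y,255:320].astype(int).sum(1); print(y, np.where(row>270)[0][[0,-1]]+255)
E
```

```text
side pred rim crop extents [133. 163.] [250. 239.]
pred ball crop [[195.56307066 265.83817848]] flange [[200.92498011 348.32089082]]
205 [260 296]
208 [260 296]
211 [259 301]
214 [256 302]
217 [255 302]
220 [266 301]
223 [268 299]
234 [275 293]
237 [274 294]
240 [274 294]
243 [274 293]
top pred rim crop extents [143. 194.] [635. 685.]
pred ball crop [[206.22562953 259.39174802]] flange [[221.11374477 277.75463056]]
```

The predicted and observed rim edges agree within about 1 px, or 2 mm. Descending gently.

```bash
python3 - <<'E'
from h import *
env.line_to(np.array([.5485,.111,.252]),vel=.08); st()
print(env.line_to(np.array([.5485,.111,.214]),vel=.03,stop_force=9)); env.pause(.2); st()
E
```

```text
t 9.68 tcp [0.5483 0.111  0.2515] F [-0.3  0.5 -4. ] M [-0.    0.04  0.  ] w 0.0393 ff 80.67483901977539
False
t 11.29 tcp [0.5486 0.111  0.2142] F [-0.1 -0.3 -5. ] M [-0.03  0.06 -0.01] w 0.039 ff 80.67723870277405
```

```bash
python3 - <<'E'
from h import *
z=.214; hit=False
while not hit and z>.172:
    z-=.003; hit=env.line_to(np.array([.5485,.111,z]),vel=.012,stop_force=14); s=st()
    if s["ft_force"][2]>16: break
print(hit,z)
E
```

```text
t 11.69 tcp [0.5484 0.111  0.2108] F [-0.   0.1 -5.2] M [ 0.03  0.03 -0.02] w 0.0391 ff 80.64664721488953
t 12.09 tcp [0.5484 0.111  0.2079] F [ 1.1  0.4 -5.1] M [-0.06 -0.   -0.04] w 0.0392 ff 80.64679026603699
t 12.49 tcp [0.5488 0.1108 0.2051] F [ 1.8 -1.5 -4.6] M [-0.17 -0.19  0.04] w 0.0392 ff 80.66835165023804
t 12.89 tcp [0.5491 0.111  0.2031] F [-0.5 -0.4  5.1] M [-0.32  0.23  0.01] w 0.0395 ff 81.56716346740723
t 13.29 tcp [0.5486 0.1113 0.1985] F [2.8 0.3 0.3] M [ 0.23 -0.6   0.01] w 0.0392 ff 81.08731269836426
t 13.69 tcp [0.5481 0.1109 0.1948] F [ 3.1 -0.5 -5.8] M [ 0.04 -0.89  0.03] w 0.0393 ff 80.59268832206726
t 14.09 tcp [0.5483 0.1108 0.1925] F [ 1.8 -1.5 -5.3] M [-0.24 -0.62 -0.04] w 0.0393 ff 80.93554258346558
t 14.49 tcp [0.5482 0.111  0.1893] F [ 3.6 -2.1 -6.3] M [-0.15 -0.64 -0.02] w 0.0391 ff 80.70872068405151
t 14.89 tcp [0.5485 0.1109 0.1873] F [-0.3 -2.7  0.7] M [-0.45 -0.11 -0.04] w 0.0391 ff 81.50027990341187
t 15.12 tcp [0.5487 0.1108 0.1873] F [-1.  -0.9  3.7] M [0.12 0.12 0.04] w 0.0392 ff 81.89465403556824
True 0.18399999999999997
```

```bash
python3 - <<'E'
from h import *
print(env.line_to(np.array([.5485,.111,.181]),vel=.006,stop_force=15)); env.pause(.3); s=st()
env.line_to(np.array([*s["tcp_pos"][:2],s["tcp_pos"][2]+.0005]),vel=.01); env.pause(.3); st()
E
```

```text
True
t 15.88 tcp [0.5487 0.1108 0.1873] F [-1.3  0.3  6. ] M [0.29 0.13 0.06] w 0.0392 ff 82.03657865524292
t 16.45 tcp [0.5486 0.1109 0.1874] F [ 2.   0.4 -4.1] M [ 0.35 -0.56  0.09] w 0.0395 ff 80.97303628921509
```

Hard stop at TCP z = 0.1873, so the rim is at about 0.056, which agrees with the ball height. Release, rise, then press the lever along its arc.

```bash
python3 - <<'E'
from h import *
env.set_gripper(.085); env.pause(.2); st()
env.line_to(np.array([.5486,.1109,.30]),vel=.15)
env.set_gripper(0.0,20)
Y=-2.111848394913139; u=np.array([np.cos(Y+np.pi),np.sin(Y+np.pi)])
P=lambda r,z:np.array([*(np.array([.5486,.1109])+r*u),z+env.tip_reach])
H=.0563+.046
env.line_to(P(.084,.215),vel=.15); env.pause(.2); st()
for a in (52,45,38,31,24,17,11,6):
    t=np.radians(a); h=env.line_to(P(.038+.077*np.cos(t)-.004*np.sin(t),H+.087*np.sin(t)+.004*np.cos(t)),vel=.04,stop_force=10); print(a,h); st()
    if h: break
E
```

```text
t 17.17 tcp [0.5487 0.1108 0.1878] F [-0.5  0.2  0.9] M [ 0.02 -0.01  0.03] w 0.0849 ff 0.0
t 19.88 tcp [0.5921 0.1824 0.238 ] F [-0.5 -0.4  0.3] M [ 0.05 -0.03 -0.03] w -0.0004 ff 0.0
52 False
t 21.07 tcp [0.5912 0.1814 0.1957] F [ 0.   0.6 -0.4] M [ 0.03  0.05 -0.01] w 0.0003 ff 0.0
45 False
t 21.48 tcp [0.5949 0.188  0.1886] F [-0.  -0.2  0.8] M [ 0.03 -0.13  0.  ] w -0.0 ff 0.4772743133435142
38 False
t 21.88 tcp [0.5979 0.1934 0.1805] F [ 0.1 -1.2  0.3] M [-0.02 -0.03  0.01] w 0.0003 ff 5.0949839813796416e-05
31 False
t 22.28 tcp [0.6008 0.1983 0.1718] F [ 1.2  0.6 -0.4] M [-0.   -0.02  0.01] w -0.0 ff 0.0
24 False
t 22.69 tcp [0.6034 0.2024 0.1629] F [-0.1 -0.6 -0.1] M [-0.02 -0.05 -0.03] w 0.0003 ff 0.0
17 False
t 23.1 tcp [0.6053 0.2056 0.153 ] F [ 0.3 -0.8 -0.6] M [0.04 0.02 0.03] w -0.0 ff 0.0
11 False
t 23.48 tcp [0.6064 0.2076 0.1443] F [-0.2  1.1  0.8] M [-0.    0.01 -0.01] w -0.0001 ff 0.0
6 False
t 23.82 tcp [0.6071 0.2087 0.1369] F [-0.4 -0.8  0.6] M [ 0.03 -0.04  0.03] w 0.0002 ff 0.0
```

Forces stay near zero, so I may have missed the lever. Looking.

```bash
python3 - <<'E'
from h import *
import cv2
im=[]
for n,(x,y) in (("side",(220,130)),("top",(210,120))):
    d=optics.read_camera(n)["image"][:,:,::-1]; cv2.imwrite(f"pics/{n}2.png",d)
    im.append(cv2.resize(d[y:y+150,x:x+130],None,fx=3,fy=3,interpolation=cv2.INTER_CUBIC))
cv2.imwrite("pics/c2.png",np.hstack(im))
E
```

```text
(no output)
```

View pics/c2.png

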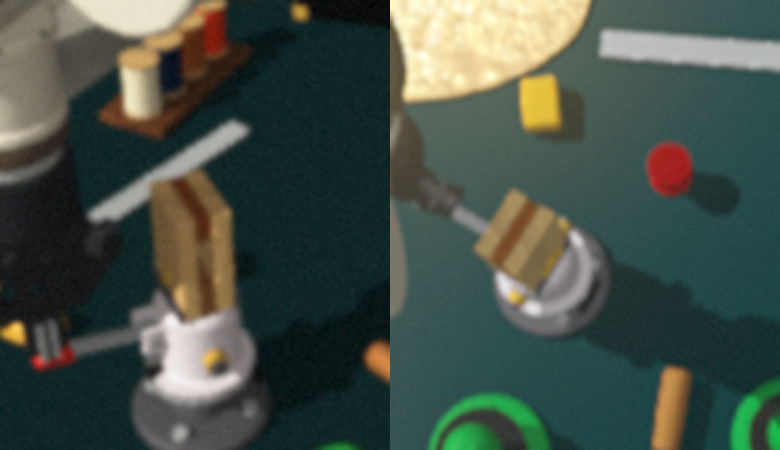

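The lever did follow the fingers. The red pad is under the fingertips at side crop (52,358), nearly level, and the clamp is upright on the collar. Finishing the press to the stop.

```bash
python3 - <<'E'
from h import *
s=st(); x,y=s["tcp_pos"][:2]
h=env.line_to(np.array([.6077,.2095,.122]),vel=.01,stop_force=8); print(h); st()
p=env.get_state()["tcp_pos"]; env.pause(.2); st()
env.line_to(np.array([p[0],p[1],p[2]+.12]),vel=.12)
env.move_to(np.array([.45,.38,.32]),R(-2.111848394913139)); st()
import cv2
im=[]
for n,(X,Y) in (("side",(220,130)),("top",(190,120))):
    d=optics.read_camera(n)["image"][:,:,::-1]; cv2.imwrite(f"pics/{n}3.png",d)
    im.append(cv2.resize(d[Y:Y+150,X:X+130],None,fx=3,fy=3,interpolation=cv2.INTER_CUBIC))
cv2.imwrite("pics/c3.png",np.hstack(im))
E
```

```text
t 23.92 tcp [0.6073 0.2087 0.1372] F [-0.7 -0.2  0.2] M [ 0.03 -0.02 -0.01] w 0.0001 ff 0.0
False
t 25.61 tcp [0.6092 0.2107 0.1237] F [1.3 4.3 5.6] M [ 0.79 -0.33 -0.01] w 0.0 ff 3.0177081169676967
t 25.81 tcp [0.6092 0.2107 0.1237] F [2.4 4.4 5.6] M [ 0.75 -0.32  0.03] w 0.0003 ff 3.0162320638191886
t 27.94 tcp [0.4506 0.3792 0.3191] F [0.4 0.1 0.2] M [-0.    0.05  0.04] w 0.0 ff 0.0
```

View pics/c3.png

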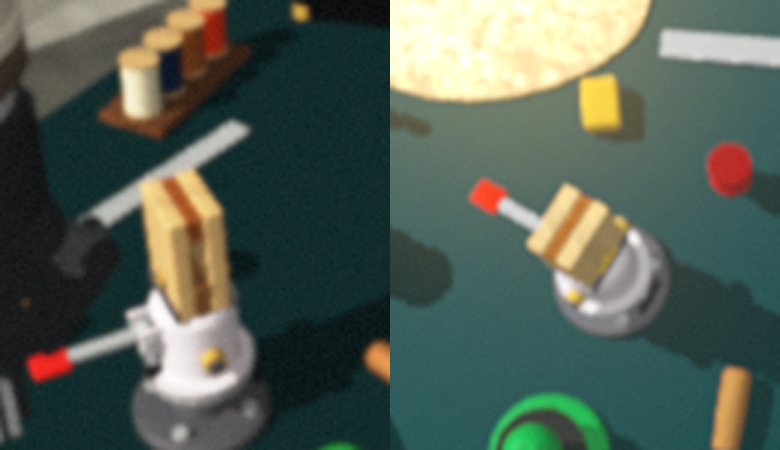

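The lever is level, but the clamp seems to have leaned slightly toward it: the jaw tops moved about 4 px between the two shots. Measuring the tilt.

```bash
cat >> h.py <<'E'
def proj(n,P):
    fv,cx,cy,T=C[n]; f=200/np.tan(np.radians(fv/2)); c=(np.atleast_2d(P)-T[:,3])@T[:,:3]
    return np.c_[cx-f*c[:,0]/c[:,2],cy+f*c[:,1]/c[:,2]]
E
cat > tilt.py <<'E'
import cv2
from h import *
u=np.array([np.cos(1.02974),np.sin(1.02974),0]);v=np.array([-u[1],u[0],0]);o=np.array([.5486,.1109,.0563]);z=np.array([0,0,1.])
def box(a):  # outline box of the jaws tilted by a about the clamp's y axis
    X=np.cos(a)*u-np.sin(a)*z; Z=np.cos(a)*z+np.sin(a)*u; c=o+.034*z
    return [c+(h-.034)*Z+i*.02*X+j*.028*v for h in (.1,.159) for i in(-1,1) for j in(-1,1)]
def wood(n,k):
    im=cv2.imread(f"pics/{n}{k}.png"); h=cv2.cvtColor(im,cv2.COLOR_BGR2HSV)
    m=cv2.inRange(h,(5,60,80),(25,200,255)); q=proj(n,np.array(box(0))); w=np.zeros_like(m); a=(q.min(0)-8).astype(int); b=(q.max(0)+8).astype(int)
    w[a[1]:b[1],a[0]:b[0]]=1; m*=w; _,l,s,c=cv2.connectedComponentsWithStats(m); i=1+np.argmax(s[1:,4]); return s[i]
if __name__=="__main__":
    import sys
    for n in("side","top"):
        for k in sys.argv[1:]:
            s=wood(n,k); print(n,k,"seen x",s[0],s[0]+s[2],"y",s[1],s[1]+s[3])
        for a in (0,.03,.06,.09): q=proj(n,np.array(box(a))); print("  pred",a,q.min(0).round(1),q.max(0).round(1))
E
python3 tilt.py 2 3
```

```text
side 2 seen x 270 299 y 186 235
side 3 seen x 267 297 y 186 235
  pred 0 [268.4 185.6] [297.5 227.5]
  pred 0.03 [266.8 185.8] [296.7 228. ]
  pred 0.06 [265.1 186.1] [295.8 228.5]
  pred 0.09 [263.5 186.5] [294.9 229. ]
top 2 seen x 238 271 y 183 217
top 3 seen x 235 270 y 181 215
  pred 0 [236.7 181.8] [267.5 215.1]
  pred 0.03 [235.4 181.1] [266.7 214.6]
  pred 0.06 [234.1 180.5] [266.  214.2]
  pred 0.09 [232.8 179.8] [265.3 213.8]
```

The shift matches roughly 0.03–0.06 rad of lean toward the lever. Regripping the jaws with vertical pads at the known home pose will square it up. Then I seat it lightly and release.

```bash
python3 - <<'E'
from h import *
Y=-2.111848394913139
env.set_gripper(.085)
env.move_to(np.array([.5486,.1109,.31]),R(Y))
print(env.line_to(np.array([.5486,.1109,.1885]),vel=.1,stop_force=6)); st()
env.set_gripper(.03,60); env.pause(.2); st()
print(env.line_to(np.array([.5486,.1109,.180]),vel=.006,stop_force=14)); s=st()
env.line_to(s["tcp_pos"]+[0,0,.0005],vel=.01); env.pause(.2); st()
env.set_gripper(.085); env.pause(.2)
env.line_to(np.array([.5486,.1109,.31]),vel=.15)
env.move_to(np.array([.45,.38,.32]),R(Y)); st()
import cv2
im=[]
for n,(X,Y) in (("side",(220,130)),("top",(190,120))):
    d=optics.read_camera(n)["image"][:,:,::-1]; cv2.imwrite(f"pics/{n}4.png",d)
    im.append(cv2.resize(d[Y:Y+150,X:X+130],None,fx=3,fy=3,interpolation=cv2.INTER_CUBIC))
cv2.imwrite("pics/c4.png",np.hstack(im))
E
python3 tilt.py 2 3 4 | grep seen
```

```text
False
t 31.3 tcp [0.5492 0.1109 0.1894] F [-0.8  0.5  0.1] M [-0.04 -0.01  0.04] w 0.0851 ff 0.0
t 31.98 tcp [0.5489 0.1111 0.189 ] F [0.5 1.8 3.9] M [0.14 0.1  0.12] w 0.0395 ff 61.5525484085083
True
t 32.58 tcp [0.5489 0.1111 0.189 ] F [-0.2  0.3  4.4] M [-0.1   0.27  0.07] w 0.0397 ff 61.650792360305786
t 33.02 tcp [0.5487 0.1111 0.189 ] F [ 0.4  1.  -1.6] M [-0.04 -0.17  0.1 ] w 0.0396 ff 61.43700957298279
t 35.8 tcp [0.4506 0.3791 0.3196] F [0.2 0.1 0. ] M [-0.03 -0.01 -0.  ] w 0.0849 ff 0.0
side 2 seen x 270 299 y 186 235
side 3 seen x 267 297 y 186 235
side 4 seen x 268 298 y 186 235
top 2 seen x 238 271 y 183 217
top 3 seen x 235 270 y 181 215
top 4 seen x 237 270 y 182 216
```

View pics/c4.png

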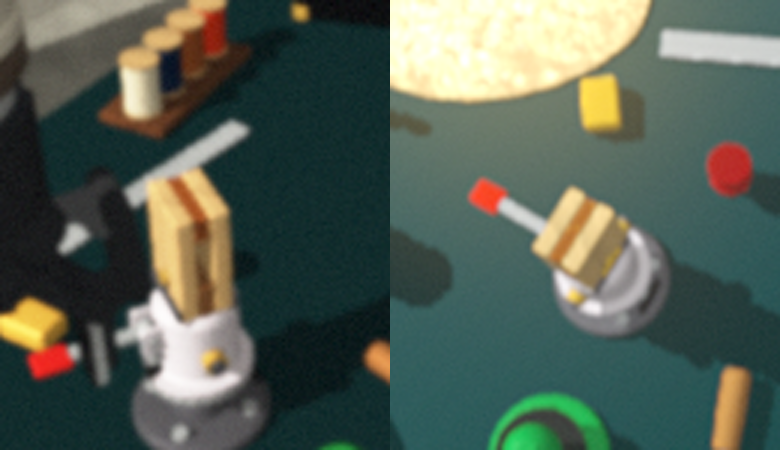

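Shot 4 shows the clamp squared up: its outline matches the upright prediction within 0.5 px, with the pad at side crop (52,360). Now a gentle touch on the pad checks the lever's height; level should be TCP z ≈ 0.128.

```bash
python3 - <<'E'
from h import *
import cv2
c={}
for n in("side","top"):
    h=cv2.cvtColor(cv2.imread(f"pics/{n}4.png"),cv2.COLOR_BGR2HSV); m=cv2.inRange(h,(0,180,120),(8,255,255))|cv2.inRange(h,(172,180,120),(180,255,255))
    x,y=(220,235) if n=="side" else (335-2*0-0,0)
    x0,x1,y0,y1=(222,252,235,265) if n=="side" else (205,245,170,200)
    w=np.zeros_like(m); w[y0:y1,x0:x1]=m[y0:y1,x0:x1]; M=cv2.moments(w,True); c[n]=(M["m10"]/M["m00"],M["m01"]/M["m00"])
    print(n,c[n],M["m00"])
p,e=tri(c["top"],c["side"]); print("pad blob",p,e,"r",np.hypot(*(p[:2]-[.5486,.1109])))
Y=-2.111848394913139; u=-np.array([np.cos(Y),np.sin(Y)]); q=np.array([.5486,.1109])+.115*u
env.set_gripper(0,20)
env.move_to(np.array([*q,.20]),R(Y)); env.line_to(np.array([*q,.138]),vel=.1); env.pause(.2); st()
z=.138
while z>.1265:
    z-=.001; env.line_to(np.array([*q,z]),vel=.02); env.pause(.12); F=np.mean([env.get_state()["ft_force"][2] for _ in range(1)]); print(round(z,4),round(env.get_state()["tcp_pos"][2],4),round(F,1))
    if F>5: break
E
```

```text
side (236.10344827586206, 249.94827586206895) 116.0
top (221.98305084745763, 184.83050847457628) 59.0
pad blob [0.60833519 0.20566203 0.10343668] 0.0007661267103960188 r 0.11201846395282825
t 38.66 tcp [0.6084 0.2096 0.139 ] F [-0.3  0.3 -0.4] M [ 0.01 -0.    0.02] w -0.0002 ff 0.0
0.137 0.137 0.5
0.136 0.136 -0.5
0.135 0.135 0.3
0.134 0.134 -0.0
0.133 0.133 0.8
0.132 0.132 0.4
0.131 0.131 0.3
0.13 0.13 -0.1
0.129 0.129 0.1
0.128 0.128 0.3
0.127 0.1274 3.6
0.126 0.1262 3.3
```

The pad face is at the level height (contact at TCP 0.1275 against 0.1283 expected), so the lever is fully down. Retreating for a final tilt check.

```bash
python3 - <<'E'
from h import *
import cv2
p=env.get_state()["tcp_pos"]; env.line_to(p+[0,0,.1],vel=.12); env.move_to(np.array([.45,.38,.32]),R(-2.111848394913139)); st()
for n in("side","top"): cv2.imwrite(f"pics/{n}5.png",optics.read_camera(n)["image"][:,:,::-1])
for n,r in (("side",(222,252,235,265)),("top",(205,245,170,200))):
    for k in (3,4,5):
        h=cv2.cvtColor(cv2.imread(f"pics/{n}{k}.png"),cv2.COLOR_BGR2HSV); m=cv2.inRange(h,(0,180,120),(8,255,255))|cv2.inRange(h,(172,180,120),(180,255,255))
        M=cv2.moments(np.ascontiguousarray(m[r[2]:r[3],r[0]:r[1]]),True); print(n,k,r[0]+M["m10"]/M["m00"],r[2]+M["m01"]/M["m00"])
E
python3 tilt.py 2 3 4 5 | grep -v "0\.[69]"
```

```text
t 45.02 tcp [0.4505 0.3791 0.3189] F [ 0.5 -0.5  0.2] M [-0.01  0.05 -0.04] w -0.0004 ff 0.0
side 3 235.58095238095237 251.35238095238094
side 4 236.10344827586206 249.94827586206895
side 5 235.8080808080808 251.16161616161617
top 3 222.07142857142858 184.83928571428572
top 4 221.98305084745763 184.83050847457628
top 5 221.74193548387098 185.09677419354838
side 2 seen x 270 299 y 186 235
side 3 seen x 267 297 y 186 235
side 4 seen x 268 298 y 186 235
side 5 seen x 268 298 y 186 235
  pred 0 [268.4 185.6] [297.5 227.5]
  pred 0.03 [266.8 185.8] [296.7 228. ]
  pred 0.06 [265.1 186.1] [295.8 228.5]
  pred 0.09 [263.5 186.5] [294.9 229. ]
top 2 seen x 238 271 y 183 217
top 3 seen x 235 270 y 181 215
top 4 seen x 237 270 y 182 216
top 5 seen x 237 270 y 182 216
  pred 0 [236.7 181.8] [267.5 215.1]
  pred 0.03 [235.4 181.1] [266.7 214.6]
  pred 0.06 [234.1 180.5] [266.  214.2]
  pred 0.09 [232.8 179.8] [265.3 213.8]
```

The pad moved about 1 px and the jaws moved none that I can resolve. A sub-pixel comparison will show whether the lever turned or the clamp tilted.

```bash
python3 - <<'E'
import cv2,numpy as np
R={"side":{"jawtop":(262,305,180,205),"jaws":(262,305,180,235),"cup":(270,306,235,260),"stand":(262,312,262,285)},"top":{"jaws":(230,275,177,220),"stand":(250,285,205,235)}}
for n in R:
    for k in (2,3,5):
        a=cv2.imread(f"pics/{n}4.png",0).astype(np.float32);b=cv2.imread(f"pics/{n}{k}.png",0).astype(np.float32)
        for m,(x0,x1,y0,y1) in R[n].items():
            A,B=a[y0:y1,x0:x1].copy(),b[y0:y1,x0:x1].copy(); W=np.eye(2,3,dtype=np.float32)
            try: c,W=cv2.findTransformECC(A,B,W,cv2.MOTION_TRANSLATION); print(n,"4->",k,m,W[:,2].round(2),round(c,3))
            except cv2.error: print(n,k,m,"fail")
E
```

```text
side 4-> 2 jawtop [ 0.56 -0.4 ] 0.812
side 4-> 2 jaws [ 1.16 -0.28] 0.825
side 4-> 2 cup [ 0.65 -0.16] 0.981
side 4-> 2 stand [0.01 0.01] 0.999
side 4-> 3 jawtop [-1.56  1.03] 0.996
side 4-> 3 jaws [-1.36  0.79] 0.991
side 4-> 3 cup [-0.18 -0.21] 0.987
side 4-> 3 stand [-0.04 -0.04] 0.999
side 4-> 5 jawtop [-0.65  0.5 ] 0.997
side 4-> 5 jaws [-0.61  0.37] 0.987
side 4-> 5 cup [-0.2  -0.06] 0.993
side 4-> 5 stand [-0.01 -0.02] 1.0
top 4-> 2 jaws [0.38 0.48] 0.856
top 4-> 2 stand [0.18 0.24] 0.986
top 4-> 3 jaws [-1.44 -1.12] 0.962
top 4-> 3 stand [-0.32 -0.1 ] 0.958
top 4-> 5 jaws [-0.61 -0.38] 0.986
top 4-> 5 stand [-0.18 -0.1 ] 0.989
```

From shot 4 to 5 the clamp tilted only about 0.012 rad, well inside 0.06. With that tilt, the final pad height equals the locked-level height. Handing in.

```bash
python3 -c "
from bench import env
print(env.sign_off())"
```

```text
the job is handed in; nothing more can be done
None
```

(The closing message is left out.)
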